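# Set up the telescoping examination lamp

### The arm

A 6-joint arm with a two-finger parallel gripper is mounted at the origin on the work surface. World frame = base frame: x ahead of the robot, y to its left, z up, the work surface at z = 0. Lengths are in m, angles in rad, forces in N, time in s.
With the tool pointing down it reaches from about 0.325 to 0.85 m from the base axis. Payload 15.5 kg.
Tool frame: the origin (TCP) lies midway between the tips of the shut fingers; the grasp point (between the pads) lies grip_depth behind it (grip_depth is the distance from the TCP to the grasp point, in m); z points along the fingers, y is the line along which they close (so a half turn about z gives the same grasp; the last joint's range is limited). The gripper opens to 91 mm and grips with 3 to 60 N. Pads are 32 mm wide; open, the fingers measure 118 mm over their backs; the gripper's body (76 mm by 178 mm) begins 60 mm behind the grasp point.
Start: joints at [1.228, 0.494, 1.345, -0, 1.302, -0.096], TCP at [0.153, 0.606, 0.214] pointing down, gripper open.
Joint ranges: [-2.91, 2.91], [-0.82, 2.16], [0.22, 2.67], [-1.22, 4.37], [0.12, 2.79], [-3.08, 3.08]. Speed limits (rad/s): [1.89, 1.89, 2.57, 3.01, 3.01, 3.01].

### API

Orientations are given as [roll, pitch, yaw] about the fixed x, y, z axes, in that order (R = Rz(yaw) Ry(pitch) Rx(roll)).
In Python, from station import * gives the robot as it stands. The module is installed in compiled form; this text tells all that it offers.
- The arm moves only by the tool send_rows, never from a script. Its argument "plan" is a list of rows, each a list of 7 numbers: the shift along the tool's x, y, z in cm, then the turn, a rotation vector about the tool's x, y, z in rad, then the finger opening in cm, from 0 to 9.12. In form: [[x, y, z, rx, ry, rz, hand], ...]. A call has 1 to 5 rows; each row shifts and turns the commanded pose from where the row before left it, along the tool's axes as they then stand; what a row does not reach is not made up. A row lasts 1/8 s, in which the tool goes at most 62.5 mm and 10.7 degrees, less where a joint would pass 70% of its speed; a pose out of reach is approached as far as the arm can. A call is refused whole if a number of a shift passes 6.25 or a number of a turn 0.188, either way. A call with a gripper value outside its range is refused whole. The fingers move at their own pace and stop on an object; "newtons" is the grip in N (left out, the last holds). Time passes only in rows, so rows that do not move let the fingers close. It gives the time, the measured TCP pose, the force, the opening and the grip force at its end, in the units of the state.
- sense(): the state, without advancing time (a new reading comes with each control period).
- read_camera(name): name is "scene" or "side" or "wrist"; returns (picture, depth): 384x512x3 uint8, red, green, blue; 384x512 float32, m along the optical axis (not along the pixel's ray), 0 where there is no reading.
- camera_model(name): a dict with "K" (3x3 intrinsics, pixels), "xyz" and "rotation" of the camera in the world. Camera axes: x right, y down, z forward; pixel columns grow to the right and rows downward; lengths in m; the calibration is good to about 2 mm. A picture is of the moment at which its call begins: read the wrist's pose just before it. camera_model takes no time and is no camera call; for the wrist camera it gives the pose at the moment of the call.
- sign_off(): hands the job in; it is judged then, once.
Trained networks look in the newest picture that a camera, given by its name, has taken for a name from the list of things; names that differ only in an ending like _2 or _b are one class to them, and where a whole thing is asked for, a point or a joint stands for the part that bears it (a point fixed in the world has none). Each returns a list of dicts, best first, with "confidence" (0 to 1); they miss things now and then, are a little off and sometimes report something else, mostly with a low value. They report only what shows in the picture. A call takes as long as a camera call.
- spot_in(name, camera): "rect" ([centre column, centre row, width, height] in pixels, round what is visible of it).
- masks_of(name, camera): "region" (384x512 bool, what is visible of it) and "rect" ([centre column, centre row, width, height] in pixels, round what is visible of it).
- place_of(name, camera): "pixel" ([row, column] in pixels: a listed point, or the origin of a listed thing).
The state is a dict: "t": time; "qpos": joint angles; "dq": joint speeds; "tau": joint torques, N m; "tool_pos": TCP position; "orientation": TCP orientation; "ft_force": force on the tool from outside, world axes, zero at the start; "wrist_torque": the same for the moment, N m; "grip_width": opening from 0.0 (shut) to 1.0 (fully open); "grasp_force": force on a finger pad.
Only numpy, scipy, OpenCV 4.12 (cv2) and the standard library are available. Lean on these libraries where they do the work, as an engineer would, in place of code of your own. Each camera call takes 0.05 s, during which the arm holds its last target. There are 200 camera calls.

### The job

Put the battery examination lamp up to its working height: turn the grip bar on top of the mast anticlockwise (seen from above) to unlock it, draw the mast up until you find the hidden upper lock, turn it back clockwise fully home in that lock, and let go. Handle the lock gently, never forcing the twist or the pull, and leave the tape roll, the vial and the flat box around its foot where they are.

Things in the scene. Friction and masses are not known exactly. Their poses are not given: they have to be found in the camera images.
- grip_center (a point): Centre of the black grip bar on top of the lamp's mast: 66 mm long (its x), 20 mm thick (y), 36 mm tall, on the mast's axis; 208 mm above the bench when stowed, its underside 25 mm above the column. A rubber coupling joins it to the mast and twists elastically, 1.5 N m per rad: turning the bar 0.2 rad farther than the mast will go puts 0.3 N m (12 N) on the lock.
- lamp_head (a point): Centre of the white lamp head (68 mm across, 34 mm tall) on an arm fixed to the 18 mm mast: 115 mm from the mast's axis in the direction of its x, which is the bar's length when the coupling is relaxed; 28 mm lower than the bar's centre (its top 11 mm lower). It turns and rises with the mast.
- column_top (a point): Centre of the top of the lamp's fixed grey column (62 mm across, 165 mm tall, on a 150 mm round foot fixed to the bench); z up. The mast stands on its axis. Its x axis is the direction of the lamp arm and of the bar's length when the mast is locked (mast_turn 0).
- mast_lift (a joint): How far the mast is drawn up, m: 0 stowed, at most 0.125. Slides only while unlocked, and then sinks by its 0.45 kg if let go. Besides the stowed lock there is one upper lock hidden in the column, its middle anywhere from 0.062 to 0.104. The lug enters its 12 mm high recess only within 2 mm of that middle; elsewhere a wall keeps the mast from turning back.
- mast_turn (a joint): Turn of the mast in the column, rad, growing anticlockwise seen from above: 0 locked, fully home (stop at about -0.04); above 0.95 unlocked, in the sliding channel (far stop 1.13). Pushed clockwise away from a lock it stops at 0.92, giving to 0.86 under 0.2 N m; below 0.83 at that load the lug is entering a recess, first at its lower edge when rising. Friction 0.06 N m, plus 0.15 per rad/s.
- lock_lug: Locking lug of the mast, hidden in the column: an 8 mm cube 25 mm from the axis, moving with the mast. This frame's origin is on the mast's axis, at bench height when stowed. More than 25 N on the lug damages the lock: about 0.6 N m of twist against a wall, or a 25 N pull while locked.
- tape_roll: Bystander: roll of white tape lying flat, 76 mm across, 24 mm tall, origin under its centre.
- vial: Bystander: small amber vial standing, 26 mm across, 55 mm tall, origin under its centre.
- plaster_box: Bystander: flat white box 50 x 85 x 22 mm, origin under its centre.

How it is judged:
By the outcome, as a careful person would: the job done as asked, in the order asked, and still so for the second after the job is handed in, with the robot touching nothing.
It also fails if it takes over 72 s, if anything falls off the work surface, if the arm or the gripper's body presses on something with over 40 N, if the wrist force passes 120 N, or if a joint passes its speed limit or range.

## Working session

There is one attempt and no reset: what is moved stays moved. The work goes in short steps, Python scripts to look and compute and a tool call to move; the robot and the scene stay as the last step left them, time stands still between calls to the robot, and variables do not carry over. Pictures are saved under pics/ and viewed, at most 10 in all, crops included, and the job is handed in when it is done.

Besides the shell and the picture viewer there is one more tool, called after ">>>" by a JSON object that holds its "op" and its "data", one argument or row to a line. send_rows: Moves the arm, as the interface text tells. Its arguments: {"type":"object","properties":{"plan":{"type":"array"},"newtons":{"type":"number"}},"required":["plan"]}

```bash
mkdir -p pics
cat > h.py <<'E'
from station import *
import numpy as np, cv2
from scipy.spatial.transform import Rotation as R
def world(cam,uv,depth,M=None):
    M=M or camera_model(cam);K=np.array(M["K"]);u,v=uv
    p=np.linalg.inv(K)@[u,v,1]*depth
    Rm=np.array(M["rotation"]); 
    if Rm.shape!=(3,3): Rm=R.from_euler('xyz',Rm).as_matrix()
    return Rm@p+np.array(M["xyz"])
E
python3 - <<'E'
from h import *
s=sense();print(s)
ims=[]
for c in ["scene","side"]:
    im,d=read_camera(c);M=camera_model(c);print(c,M)
    ims.append(im)
    for n in ["grip_center","lamp_head","column_top"]:
        for r in place_of(n,c)[:2]:
            v,u=r["pixel"];z=d[int(v),int(u)];print(n,r["confidence"],u,v,z,world(c,(u,v),z,M).round(3))
    for n in ["tape_roll","vial","plaster_box","lamp_head","grip_center"]:
        for r in masks_of(n,c)[:1]:
            m=r["region"]&(d>0);vv,uu=np.nonzero(m)
            P=np.array([world(c,(u,v),d[v,u],M) for u,v in list(zip(uu,vv))[::5]])
            print(n,r["confidence"],r["rect"],np.percentile(P,[3,50,97],axis=0).round(3).tolist())
cv2.imwrite("pics/a.png",cv2.resize(np.hstack(ims)[:,:,::-1],(800,300)))
E
```

```text
{'t': 0.0, 'qpos': array([ 1.22849990e+00,  4.94191128e-01,  1.34611449e+00, -1.03575066e-05,
        1.30248804e+00, -9.54984557e-02]), 'dq': array([-0.00066474, -0.00023815,  0.00120396, -0.00132412,  0.00079013,
        0.00022454]), 'tau': array([-2.55345054e-03, -8.78767920e+01, -3.81860769e+01,  7.07150018e-02,
        5.27360290e-02, -8.58086423e-05]), 'tool_pos': array([0.15256292, 0.60571414, 0.21333896]), 'orientation': array([-3.14039616e+00, -1.04582344e-04,  2.89479737e+00]), 'ft_force': array([ 0.31632243,  0.42249762, -0.82499458]), 'wrist_torque': array([-0.04953448, -0.00223315, -0.00878267]), 'grasp_force': 0.0, 'grip_width': 0.9986658062097762}
scene {'K': array([[360.9256147 ,   0.        , 248.39076908],
       [  0.        , 360.9256147 , 193.46766131],
       [  0.        ,   0.        ,   1.        ]]), 'xyz': array([1.05392798, 0.13620416, 0.78044887]), 'rotation': array([-2.51061944, -0.00348569,  1.71551048])}
grip_center 0.94 288.6 153.4 0.7491744 [0.538 0.147 0.225]
lamp_head 0.94 316.8 199.3 0.71934146 [0.623 0.213 0.193]
column_top 0.65 316.8 198.8 0.71
[... 891 characters left out ...]
97948205 [0.508 0.118 0.215]
lamp_head 0.7 212.0 152.3 1.0937256 [0.594 0.2   0.191]
column_top 0.74 200.9 179.0 1.0146929 [0.518 0.131 0.171]
tape_roll 0.57 [142.2, 228.7, 32.5, 27.3] [[0.381, 0.22, -0.002], [0.418, 0.25, 0.016], [0.452, 0.293, 0.025]]
vial 0.68 [260.2, 240.3, 11.1, 22.5] [[0.591, 0.011, 0.001], [0.599, 0.019, 0.029], [0.622, 0.031, 0.053]]
plaster_box 0.58 [244.2, 208.6, 29.7, 17.5] [[0.629, 0.141, 0.002], [0.668, 0.167, 0.02], [0.708, 0.201, 0.022]]
lamp_head 0.75 [208.8, 164.1, 38.2, 33.0] [[0.493, 0.117, 0.167], [0.544, 0.154, 0.192], [0.624, 0.214, 0.225]]
grip_center 0.57 [200.2, 163.2, 19.3, 24.7] [[0.492, 0.117, -0.002], [0.515, 0.129, 0.213], [0.786, 0.594, 0.226]]
```

View pics/a.png

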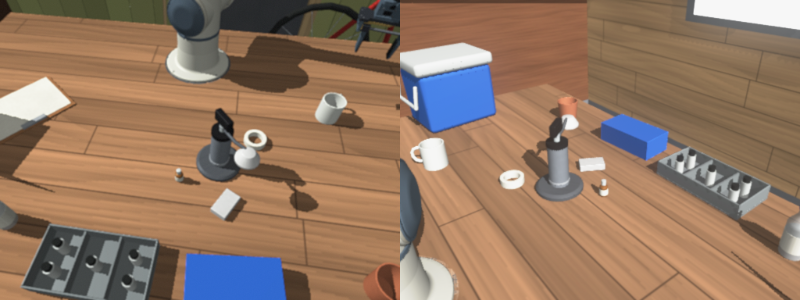

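```bash
cat >> h.py <<'E'
def atz(cam,uv,z,M=None):
    M=M or camera_model(cam);a=np.array(M["xyz"]);b=world(cam,uv,1.0,M);return a+(b-a)*(z-a[2])/(b[2]-a[2])
E
python3 - <<'E'
from h import *
try: print("gd",grip_depth)
except Exception as e: print(e)
for c,g,l in [("scene",(288.6,153.4),(316.8,199.3)),("side",(199.1,164.5),(212,152.3))]:
    G=atz(c,g,.208);L=atz(c,l,.18);d=(L-G)[:2];print(c,G.round(3),L.round(3),np.hypot(*d),np.arctan2(d[1],d[0]))
s=sense();yaw=s["orientation"][2]
d=np.r_[0.525-s["tool_pos"][0],0.137-s["tool_pos"][1]]/12;
for i in range(12):
    y=yaw-0.183*i
    print((100*np.r_[d@[np.cos(y),np.sin(y)],d@[np.sin(y),-np.cos(y)]]).round(2))
print(camera_model("wrist"))
E
```

```text
gd 0.0188
scene [0.522 0.148 0.208] [0.614 0.215 0.18 ] 0.11364690039493486 0.6350112278914594
side [0.516 0.131 0.208] [0.608 0.221 0.18 ] 0.12908189175338206 0.7708505758638615
[-3.96 -3.03]
[-4.45 -2.26]
[-4.79 -1.41]
[-4.96 -0.52]
[-4.97  0.39]
[-4.82  1.29]
[-4.5   2.15]
[-4.04  2.93]
[-3.44  3.62]
[-2.72  4.18]
[-1.92  4.61]
[-1.04  4.88]
{'K': array([[267.8003536 ,   0.        , 253.94162458],
       [  0.        , 267.8003536 , 192.58818524],
       [  0.        ,   0.        ,   1.        ]]), 'xyz': array([0.08590919, 0.62247548, 0.38391738]), 'rotation': array([ 2.89862990e+00, -8.55473211e-04,  1.32278109e+00])}
```

>>> {"op": "send_rows", "data": {
  "plan": [
    [-3.96,-3.03,-3,0,0,0.183,9.1],
    [-4.45,-2.26,-3,0,0,0.183,9.1],
    [-4.79,-1.41,-3,0,0,0.183,9.1],
    [-4.96,-0.52,-3,0,0,0.183,9.1],
    [-4.97,0.39,-2,0,0,0.183,9.1]
  ]
}}

```text
t: 1.52
tool_pos: [0.3087, 0.4095, 0.3555]
orientation: [3.14, -0.001, 1.974]
ft_force: [1.2, 0.4, -0.8]
grip_width: 0.998
grasp_force: 0.0
```

>>> {"op": "send_rows", "data": {
  "plan": [
    [-4.82,1.29,-1,0,0,0.183,9.1],
    [-4.5,2.15,0,0,0,0.183,9.1],
    [-4.04,2.93,0,0,0,0.183,9.1],
    [-3.44,3.62,0,0,0,0.183,9.1],
    [-2.72,4.18,0,0,0,0.183,9.1]
  ]
}}

```text
t: 2.15
tool_pos: [0.4637, 0.2138, 0.3641]
orientation: [3.141, -0.0, 1.059]
ft_force: [0.3, 0.1, -0.9]
grip_width: 1.001
grasp_force: 0.0
```

>>> {"op": "send_rows", "data": {
  "plan": [
    [-1.92,4.61,0,0,0,0.183,9.1],
    [-1.04,4.88,0,0,0,0.183,9.1],
    [0,0,0,0,0,0,9.1],
    [0,0,0,0,0,0,9.1]
  ]
}}

```text
t: 2.65
tool_pos: [0.5246, 0.1372, 0.3638]
orientation: [-3.141, 0.0, 0.7]
ft_force: [0.1, 0.7, -0.2]
grip_width: 0.995
grasp_force: 0.0
```

```bash
cat > look.py <<'E'
from h import *
import sys
lift=float(sys.argv[2]) if len(sys.argv)>2 else 0
s=sense();print(s["tool_pos"].round(4),s["orientation"].round(3),s["t"],s["ft_force"].round(1))
M=camera_model("wrist");im,d=read_camera("wrist")
for n,z in [("grip_center",.208+lift),("lamp_head",.18+lift),("column_top",.165)]:
    for r in place_of(n,"wrist")[:1]:
        v,u=r["pixel"];print(n,r["confidence"],u,v,world("wrist",(u,v),d[int(v),int(u)],M).round(3),atz("wrist",(u,v),z,M).round(3))
# bar by depth: points near top height
vv,uu=np.nonzero(d>0);K=np.array(M["K"]);Z=d[vv,uu]
P=np.c_[(uu-K[0,2])/K[0,0]*Z,(vv-K[1,2])/K[1,1]*Z,Z]@R.from_euler('xyz',M["rotation"]).as_matrix().T+M["xyz"]
def top(z,lo,hi):
    m=(P[:,2]>z-lo)&(P[:,2]<z+hi)&(np.hypot(P[:,0]-.525,P[:,1]-.14)<.2);return P[m]
T=top(.226+lift,.005,.006)
if len(T)>5:
    (cx,cy),(w,h),a=cv2.minAreaRect((T[:,:2]*1000).astype(np.float32));c=np.cov(T[:,:2].T);e=np.linalg.eigh(c)[1][:,1]
    print("bar",len(T),cx,cy,w,h,a,"pca yaw",np.arctan2(e[1],e[0]))
H=top(.197+lift,.004,.004)
if len(H)>5: print("head",len(H),cv2.minEnclosingCircle((H[:,:2]*1000).astype(np.float32)))
cv2.imwrite(f"pics/{sys.argv[1]}.png",im[:,:,::-1])
E
python3 look.py b
```

```text
[0.5246 0.1372 0.3638] [-3.141  0.     0.7  ] 2.65 [ 0.1  0.7 -0.2]
grip_center 0.98 250.8 180.1 [0.526 0.144 0.226] [0.523 0.142 0.208]
lamp_head 0.93 254.4 83.3 [0.613 0.212 0.195] [0.615 0.214 0.18 ]
column_top 0.6 249.3 171.2 [0.532 0.152 0.225] [0.524 0.147 0.165]
bar 906 521.0812377929688 143.70521545410156 65.4388427734375 19.41266632080078 40.18414306640625 pca yaw -2.451556152037404
head 542 ((586.271484375, 191.85598754882812), 50.76825714111328)
```

View pics/b.png

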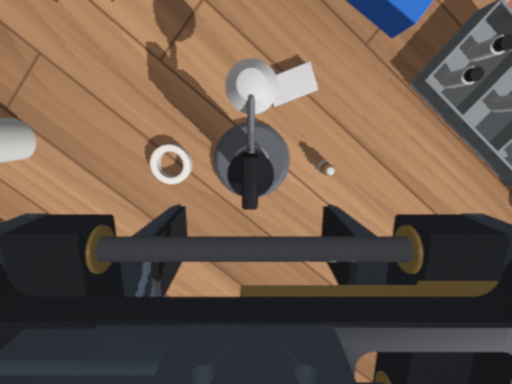

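>>> {"op": "send_rows", "data": {
  "plan": [
    [0.17,-0.68,3,0,0,0.01,9.1],
    [0,0,5,0,0,0,9.1],
    [0,0,4,0,0,0,7],
    [0,0,3,0,0,0,6],
    [0,0,2.3,0,0,0,5]
  ]
}}

```text
t: 3.48
tool_pos: [0.5211, 0.144, 0.1898]
orientation: [-3.141, 0.001, 0.69]
ft_force: [0.1, 0.4, 1.4]
grip_width: 0.699
grasp_force: 0.0
```

>>> {"op": "send_rows", "data": {
  "plan": [
    [0,0,0,0,0,0,4],
    [0,0,0,0,0,0,3.2],
    [0,0,0,0,0,0,2.8],
    [0,0,0,0,0,0,2.6]
  ],
  "newtons": 5
}}

```text
t: 3.98
tool_pos: [0.5222, 0.1435, 0.1916]
orientation: [3.141, -0.001, 0.689]
ft_force: [0.2, 0.0, 0.3]
grip_width: 0.292
grasp_force: 0.0
```

>>> {"op": "send_rows", "data": {
  "plan": [
    [0,0,0,0,0,0,2.2],
    [0,0,0,0,0,0,1.8],
    [0,0,0,0,0,0,1.4],
    [0,0,0,0,0,0,1.0],
    [0,0,0,0,0,0,1.0]
  ]
}}

```text
t: 4.6
tool_pos: [0.5225, 0.1429, 0.1912]
orientation: [3.14, -0.001, 0.689]
ft_force: [3.0, -4.9, 2.3]
grip_width: 0.219
grasp_force: 5.0
```

```bash
cat > st.py <<'E'
from h import *
s=sense();yaw=s["orientation"][2];f=s["ft_force"]
print("t",round(s["t"],2),s["tool_pos"].round(4),s["orientation"].round(4),"F",f.round(2),"Ftool xy",np.round([f[:2]@[np.cos(yaw),np.sin(yaw)],f[:2]@[np.sin(yaw),-np.cos(yaw)]],2),"T",s["wrist_torque"].round(3),"w",s["grip_width"]*91.2,s["grasp_force"],"q6",s["qpos"][5])
E
python3 st.py
```

```text
t 4.6 [0.5225 0.1429 0.1912] [ 3.1402e+00 -5.0000e-04  6.8870e-01] F [ 3.04 -4.89  2.3 ] Ftool xy [-0.76  5.71] T [-0.857 -0.271 -0.051] w 19.931425463382844 5.000203438103199 q6 1.0398004732910553
```

>>> {"op": "send_rows", "data": {
  "plan": [
    [0,0.08,0,0,0,0,1.0],
    [0,0,0,0,0,0,1.0],
    [0,0,0,0,0,0,1.0]
  ]
}}

```text
t: 4.97
tool_pos: [0.5226, 0.1428, 0.1912]
orientation: [3.141, -0.0, 0.689]
ft_force: [1.9, -2.0, 5.4]
grip_width: 0.217
grasp_force: 5.0
```

```bash
python3 st.py
```

```text
t 4.97 [0.5226 0.1428 0.1912] [ 3.1411e+00 -5.0000e-04  6.8880e-01] F [ 1.88 -1.98  5.42] Ftool xy [0.19 2.72] T [-0.533 -0.095  0.003] w 19.8044276752913 5.000189691781998 q6 1.0385661184830564
```

>>> {"op": "send_rows", "data": {
  "plan": [
    [0,0.07,0,0,0,0,1.0],
    [0,0,0,0,0,0,1.0],
    [0,0,0,0,0,0,1.0],
    [0,0,0,0,0,0,1.0]
  ],
  "newtons": 35
}}

```text
t: 5.48
tool_pos: [0.5228, 0.1425, 0.1911]
orientation: [-3.141, -0.0, 0.689]
ft_force: [-0.5, 0.9, 7.0]
grip_width: 0.218
grasp_force: 35.0
```

```bash
python3 st.py
```

```text
t 5.47 [0.5228 0.1425 0.1911] [-3.1413e+00 -4.0000e-04  6.8890e-01] F [-0.48  0.87  6.98] Ftool xy [ 0.19 -0.97] T [ 0.04   0.241 -0.008] w 19.860800474703822 35.00128090381622 q6 1.037384943784754
```

>>> {"op": "send_rows", "data": {
  "plan": [
    [0,0,-0.05,0,0,-0.07,1.0],
    [0,0,0,0,0,-0.07,1.0],
    [0,0,0,0,0,-0.07,1.0],
    [0,0,0,0,0,-0.07,1.0]
  ]
}}

```text
t: 5.98
tool_pos: [0.5227, 0.1425, 0.1912]
orientation: [-3.141, -0.0, 0.971]
ft_force: [0.9, 2.3, -0.9]
grip_width: 0.216
grasp_force: 35.0
```

```bash
python3 st.py
```

```text
t 5.97 [0.5227 0.1425 0.1912] [-3.1411e+00 -2.0000e-04  9.7100e-01] F [ 0.88  2.26 -0.93] Ftool xy [ 2.36 -0.55] T [ 0.174 -0.173 -0.146] w 19.69241916098109 35.00132203102112 q6 0.7552249514655872
```

>>> {"op": "send_rows", "data": {
  "plan": [
    [0,0,0,0,0,-0.08,1.0],
    [0,0,0,0,0,-0.08,1.0],
    [0,0,0,0,0,-0.08,1.0],
    [0,0,0,0,0,-0.08,1.0],
    [0,0,0,0,0,-0.08,1.0]
  ]
}}

```text
t: 6.6
tool_pos: [0.5227, 0.1425, 0.1913]
orientation: [-3.141, -0.0, 1.371]
ft_force: [-0.4, 1.2, -0.5]
grip_width: 0.214
grasp_force: 35.0
```

>>> {"op": "send_rows", "data": {
  "plan": [
    [0,0,0,0,0,-0.08,1.0],
    [0,0,0,0,0,-0.08,1.0],
    [0,0,0,0,0,-0.08,1.0],
    [0,0,0,0,0,-0.08,1.0],
    [0,0,0,0,0,-0.06,1.0]
  ]
}}

```text
t: 7.22
tool_pos: [0.5226, 0.1426, 0.1913]
orientation: [-3.141, -0.001, 1.751]
ft_force: [0.5, 1.2, -0.4]
grip_width: 0.218
grasp_force: 35.0
```

```bash
python3 st.py
```

```text
t 7.22 [0.5226 0.1426 0.1913] [-3.1413e+00 -6.0000e-04  1.7510e+00] F [ 0.53  1.15 -0.41] Ftool xy [1.04 0.73] T [ 0.229 -0.197 -0.116] w 19.85114783944544 35.001155734062195 q6 -0.024838749384300817
```

>>> {"op": "send_rows", "data": {
  "plan": [
    [0,0,-0.1,0,0,0,1.0],
    [0,0,-0.1,0,0,0,1.0],
    [0,0,0,0,0,0,1.0]
  ]
}}

```text
t: 7.6
tool_pos: [0.5226, 0.1424, 0.1933]
orientation: [-3.141, -0.0, 1.748]
ft_force: [-0.2, 3.0, -4.0]
grip_width: 0.215
grasp_force: 35.0
```

```bash
python3 st.py
```

```text
t 7.6 [0.5226 0.1424 0.1933] [-3.1413e+00 -3.0000e-04  1.7480e+00] F [-0.23  3.05 -3.98] Ftool xy [3.04 0.31] T [ 0.715 -0.192 -0.096] w 19.58322992016008 34.99960005283356 q6 -0.021742995245864337
```

>>> {"op": "send_rows", "data": {
  "plan": [
    [0,0,-0.5,0,0,0,1.0],
    [0,0,-0.8,0,0,0,1.0],
    [0,0,-0.8,0,0,0,1.0],
    [0,0,-0.8,0,0,0,1.0],
    [0,0,-0.8,0,0,0,1.0]
  ]
}}

```text
t: 8.22
tool_pos: [0.5227, 0.1423, 0.2311]
orientation: [-3.142, -0.0, 1.749]
ft_force: [0.6, 5.4, -5.4]
grip_width: 0.217
grasp_force: 35.0
```

>>> {"op": "send_rows", "data": {
  "plan": [
    [0,0,-0.8,0,0,0,1.0],
    [0,0,-0.7,0,0,0,1.0],
    [0,0,-0.3,0,0,0,1.0],
    [0,0,0,0,0,0,1.0]
  ]
}}

```text
t: 8.72
tool_pos: [0.5227, 0.1423, 0.2491]
orientation: [3.141, -0.0, 1.749]
ft_force: [-0.8, 5.7, -3.1]
grip_width: 0.216
grasp_force: 35.0
```

```bash
python3 st.py
```

```text
t 8.72 [0.5227 0.1423 0.2491] [ 3.1414e+00 -2.0000e-04  1.7488e+00] F [-0.84  5.74 -3.15] Ftool xy [5.79 0.19] T [1.123 0.183 0.   ] w 19.66780868836823 34.99939262866974 q6 -0.02254392921671735
```

>>> {"op": "send_rows", "data": {
  "plan": [
    [0.1,0,0,0,0,0.06,1.0],
    [0,0,0,0,0,0.08,1.0],
    [0,0,0,0,0,0.08,1.0],
    [0,0,0,0,0,0.06,1.0],
    [0,0,0,0,0,0.04,1.0]
  ]
}}

```text
t: 9.35
tool_pos: [0.5226, 0.1427, 0.2489]
orientation: [3.141, 0.001, 1.427]
ft_force: [-0.9, -0.6, -3.8]
grip_width: 0.217
grasp_force: 35.0
```

```bash
python3 st.py
```

```text
t 9.35 [0.5226 0.1427 0.2489] [3.1413e+00 9.0000e-04 1.4272e+00] F [-0.94 -0.57 -3.79] Ftool xy [-0.7  -0.85] T [0.207 0.098 0.21 ] w 19.818209767017397 34.99988615512848 q6 0.30078761127057374
```

>>> {"op": "send_rows", "data": {
  "plan": [
    [0,0,-0.1,0,0,0.02,1.0],
    [0,0,-0.1,0,0,0,1.0],
    [0,0,-0.1,0,0,0,1.0],
    [0,0,0,0,0,0,1.0]
  ]
}}

```text
t: 9.85
tool_pos: [0.5226, 0.1429, 0.2515]
orientation: [-3.142, 0.001, 1.409]
ft_force: [-0.6, -3.8, -6.1]
grip_width: 0.219
grasp_force: 35.0
```

```bash
python3 st.py
```

```text
t 9.85 [0.5226 0.1429 0.2515] [-3.1416e+00  6.0000e-04  1.4091e+00] F [-0.59 -3.82 -6.11] Ftool xy [-3.86  0.03] T [-0.837  0.023  0.208] w 19.93132858491713 34.99981999397278 q6 0.3189285829723062
```

>>> {"op": "send_rows", "data": {
  "plan": [
    [-0.05,0,-0.1,0,0,0,1.0],
    [0,0,-0.1,0,0,0,1.0],
    [0,0,-0.1,0,0,0,1.0],
    [0,0,0,0,0,0,1.0]
  ]
}}

```text
t: 10.35
tool_pos: [0.5226, 0.1427, 0.2546]
orientation: [3.141, -0.0, 1.409]
ft_force: [-1.3, -2.2, -4.6]
grip_width: 0.219
grasp_force: 35.0
```

```bash
python3 st.py
```

```text
t 10.35 [0.5226 0.1427 0.2546] [ 3.1414e+00 -1.0000e-04  1.4088e+00] F [-1.29 -2.16 -4.59] Ftool xy [-2.34 -0.92] T [-0.474  0.072  0.193] w 19.989696160438825 34.99989867210388 q6 0.3183831381592909
```

>>> {"op": "send_rows", "data": {
  "plan": [
    [0,0,-0.1,0,0,0.01,1.0],
    [0,0,-0.1,0,0,0,1.0],
    [0,0,-0.1,0,0,0,1.0],
    [0,0,0,0,0,0,1.0]
  ]
}}

```text
t: 10.85
tool_pos: [0.5226, 0.1427, 0.2577]
orientation: [3.141, -0.0, 1.399]
ft_force: [-0.2, -2.3, -3.8]
grip_width: 0.214
grasp_force: 35.0
```

```bash
python3 st.py
```

```text
t 10.85 [0.5226 0.1427 0.2577] [ 3.1413e+00 -1.0000e-04  1.3987e+00] F [-0.19 -2.31 -3.81] Ftool xy [-2.31  0.21] T [-0.406  0.111 -0.002] w 19.53714729945335 34.99927639961243 q6 0.3284530798304422
```

>>> {"op": "send_rows", "data": {
  "plan": [
    [-0.03,0,-0.05,0,0,0,1.0],
    [0,0,0,0,0,0.04,1.0],
    [0,0,0,0,0,0.04,1.0],
    [0,0,0,0,0,0.04,1.0]
  ]
}}

```text
t: 11.35
tool_pos: [0.5226, 0.1426, 0.258]
orientation: [3.141, -0.0, 1.278]
ft_force: [0.2, -0.1, -4.2]
grip_width: 0.217
grasp_force: 35.0
```

```bash
python3 st.py
```

```text
t 11.35 [0.5226 0.1426 0.258 ] [ 3.1414e+00 -5.0000e-04  1.2775e+00] F [ 0.2  -0.15 -4.16] Ftool xy [-0.08  0.24] T [-0.103 -0.025  0.135] w 19.764904791809325 34.998688101768494 q6 0.44913777701160473
```

>>> {"op": "send_rows", "data": {
  "plan": [
    [0,0,0,0,0,0.05,1.0],
    [0,0,0,0,0,0.05,1.0],
    [0,0,0,0,0,0.05,1.0],
    [0,0,0,0,0,0,1.0]
  ]
}}

```text
t: 11.85
tool_pos: [0.5226, 0.1426, 0.2581]
orientation: [3.141, -0.0, 1.129]
ft_force: [1.4, 0.2, -3.8]
grip_width: 0.216
grasp_force: 35.0
```

```bash
python3 st.py
```

```text
t 11.85 [0.5226 0.1426 0.2581] [ 3.1414e+00 -5.0000e-04  1.1291e+00] F [ 1.41  0.21 -3.82] Ftool xy [0.79 1.18] T [-0.017 -0.088  0.108] w 19.676469233868062 34.99967694282532 q6 0.5975849982076846
```

>>> {"op": "send_rows", "data": {
  "plan": [
    [0,0,0,0,0,0.07,1.0],
    [0,0,0,0,0,0.07,1.0],
    [0,0,0,0,0,0.07,1.0],
    [0,0,0,0,0,0.07,1.0],
    [0,0,0,0,0,0.07,1.0]
  ]
}}

```text
t: 12.48
tool_pos: [0.5226, 0.1426, 0.2581]
orientation: [3.142, -0.0, 0.778]
ft_force: [0.4, -0.8, -3.0]
grip_width: 0.216
grasp_force: 35.0
```

```bash
python3 st.py
```

```text
t 12.47 [0.5226 0.1426 0.2581] [ 3.1415e+00 -5.0000e-04  7.7810e-01] F [ 0.4  -0.77 -3.01] Ftool xy [-0.25  0.83] T [-0.064 -0.08   0.113] w 19.715652385407896 34.9985271692276 q6 0.9486238656949814
```

>>> {"op": "send_rows", "data": {
  "plan": [
    [0,0,0,0,0,0.05,1.0],
    [0,0,0,0,0,0.04,1.0],
    [0,0,0,0,0,0.02,1.0],
    [0,0,0,0,0,0,1.0]
  ]
}}

```text
t: 12.98
tool_pos: [0.5226, 0.1426, 0.258]
orientation: [3.142, -0.0, 0.67]
ft_force: [1.7, 0.7, -3.4]
grip_width: 0.217
grasp_force: 35.0
```

```bash
python3 st.py
```

```text
t 12.97 [0.5226 0.1426 0.258 ] [ 3.1416e+00 -4.0000e-04  6.6970e-01] F [ 1.72  0.7  -3.37] Ftool xy [1.78 0.52] T [ 0.112 -0.145  0.047] w 19.7788403287294 34.99945342540741 q6 1.0569562114069784
```

>>> {"op": "send_rows", "data": {
  "plan": [
    [0,0,0,0,0,0.04,1.0],
    [0,0,0,0,0,0.03,1.0],
    [0,0,0,0,0,0.03,1.0],
    [0,0,0,0,0,0,1.0],
    [0,0,0,0,0,0,1.0]
  ]
}}

```text
t: 13.6
tool_pos: [0.5226, 0.1425, 0.258]
orientation: [3.142, -0.0, 0.569]
ft_force: [1.4, 0.9, -3.4]
grip_width: 0.218
grasp_force: 35.0
```

```bash
python3 st.py
```

```text
t 13.6 [0.5226 0.1425 0.258 ] [ 3.1416e+00 -3.0000e-04  5.6940e-01] F [ 1.42  0.87 -3.37] Ftool xy [1.67 0.03] T [ 0.296 -0.325  0.092] w 19.871839692495946 34.99936044216156 q6 1.1572771125559298
```

>>> {"op": "send_rows", "data": {
  "plan": [
    [0,0,0,0,0,0.03,1.0],
    [0,0,0,0,0,0.02,1.0],
    [0,0,0,0,0,0,1.0],
    [0,0,0,0,0,0,1.0]
  ]
}}

```text
t: 14.1
tool_pos: [0.5226, 0.1425, 0.2579]
orientation: [-3.142, -0.0, 0.519]
ft_force: [2.0, 2.0, -2.5]
grip_width: 0.217
grasp_force: 35.0
```

```bash
python3 st.py
```

```text
t 14.1 [0.5226 0.1425 0.2579] [-3.1416e+00 -2.0000e-04  5.1900e-01] F [ 2.05  1.99 -2.51] Ftool xy [ 2.77 -0.72] T [ 0.451 -0.437  0.155] w 19.789496282671195 34.999884366989136 q6 1.2076617210229685
```

>>> {"op": "send_rows", "data": {
  "plan": [
    [0,0,0,0,0,-0.04,1.0],
    [0,0,0,0,0,-0.04,1.0],
    [0,0,0.1,0,0,-0.01,1.0],
    [0,0,0,0,0,0,1.0]
  ]
}}

```text
t: 14.6
tool_pos: [0.5226, 0.1425, 0.2571]
orientation: [3.141, -0.0, 0.608]
ft_force: [1.8, 3.2, 0.3]
grip_width: 0.221
grasp_force: 35.0
```

```bash
python3 st.py
```

```text
t 14.6 [0.5226 0.1425 0.2571] [ 3.1415e+00 -4.0000e-04  6.0820e-01] F [1.84 3.2  0.26] Ftool xy [ 3.34 -1.57] T [ 0.522 -0.311 -0.014] w 20.180769544959215 34.99987006187439 q6 1.1184636496952223
```

>>> {"op": "send_rows", "data": {
  "plan": [
    [0,0,0.05,0,0,0,1.0],
    [0,0,0,0,0,0,1.0]
  ]
}}

```text
t: 14.85
tool_pos: [0.5226, 0.1425, 0.257]
orientation: [3.141, -0.001, 0.608]
ft_force: [-0.3, 1.7, 7.3]
grip_width: 0.217
grasp_force: 35.0
```

```bash
python3 st.py
```

```text
t 14.85 [0.5226 0.1425 0.257 ] [ 3.1413e+00 -7.0000e-04  6.0830e-01] F [-0.32  1.67  7.29] Ftool xy [ 0.69 -1.55] T [0.426 0.197 0.023] w 19.807978020497664 35.00140070915222 q6 1.1184261088137206
```

>>> {"op": "send_rows", "data": {
  "plan": [
    [0,0,-0.05,0,0,0,1.0],
    [0,0,0,0,0,0,1.0],
    [0,0,0,0,0,0,2.5],
    [0,0,0,0,0,0,4],
    [0,0,0,0,0,0,7]
  ],
  "newtons": 5
}}

```text
t: 15.48
tool_pos: [0.5224, 0.1423, 0.2568]
orientation: [-3.142, 0.0, 0.609]
ft_force: [-0.0, -0.0, 0.0]
grip_width: 0.463
grasp_force: 0.0
```

>>> {"op": "send_rows", "data": {
  "plan": [
    [0,0,0,0,0,0,8],
    [0,0,-1,0,0,0,8],
    [0,0,-4,0,0,0,8],
    [0,0,-5,0,0,0,8],
    [0,0,-5,0,0,0,8]
  ]
}}

```text
t: 16.1
tool_pos: [0.5222, 0.1424, 0.4093]
orientation: [3.141, -0.0, 0.609]
ft_force: [1.7, 0.7, -0.2]
grip_width: 0.879
grasp_force: 0.0
```

>>> {"op": "send_rows", "data": {
  "plan": [
    [0,0,-2,0,0,0,8],
    [0,0,0,0,0,0,8],
    [0,0,0,0,0,0,8]
  ]
}}

```text
t: 16.48
tool_pos: [0.5221, 0.1424, 0.4261]
orientation: [-3.141, 0.001, 0.609]
ft_force: [-0.1, -0.2, -0.6]
grip_width: 0.877
grasp_force: 0.0
```

```bash
python3 look.py c 0.066
```

```text
[0.5221 0.1424 0.4261] [-3.141e+00  1.000e-03  6.090e-01] 16.475 [-0.1 -0.2 -0.6]
grip_center 0.78 253.8 181.7 [0.525 0.146 0.291] [0.522 0.144 0.274]
lamp_head 0.76 251.6 86.1 [0.612 0.209 0.262] [0.613 0.211 0.246]
column_top 0.62 252.7 165.2 [0.539 0.157 0.29 ] [0.525 0.148 0.165]
bar 908 520.90380859375 143.34588623046875 65.15077209472656 19.844074249267578 35.226966857910156 pca yaw -2.5189064394269134
head 490 ((587.7473754882812, 190.01329040527344), 49.83707046508789)
```

View pics/c.png

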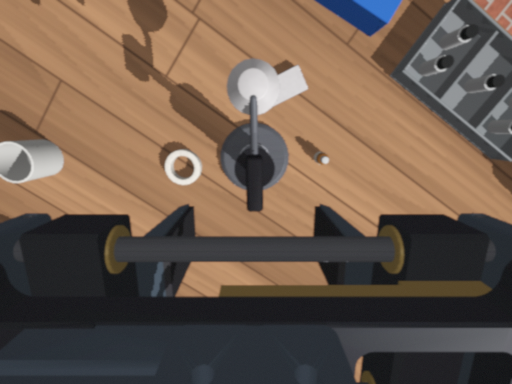

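The bar top is at z = 0.291 m, about 65 mm above stowed, and it is turned back to its clockwise stop. In the picture the tape roll (183,167), vial (322,158) and box (293,85) all stand where they were, and the gripper is clear.

```bash
python3 -c "
from station import *
print(sign_off())"
```

```text
the job is handed in; nothing more can be done
None
```

The lamp mast is raised about 66 mm, turned fully home in the upper lock and released, with the tape roll, vial and box left where they were. Highest twist measured was about 0.21 N m, and the job is handed in; no verdict was returned.

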